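Vent the pressure cooker and release its lid lock

TASK

The pressure cooker on the hob has cooled and its lid is to be freed. With light touches of the fingertips, first press the round steam-release button in the middle of the lid right down and keep it down for about two seconds, then let it come up and press the thin round pressure pin on the near side of the lid (not the hexagon nut on the far side) down until it stays level with its collar, and last push the lock slide on top of the long handle away from the pot as far as it goes. Only touch these parts, never lift, tilt or shove the cooker, and leave the things around it where they stand.

Things in the scene. Friction and masses are not known exactly. Their poses are not given: they have to be found in the camera images.
- cooker: Steel pressure cooker, lid shut, loose on the hob (z = 0), 2.6 kg. Origin: centre of its underside; z up; x along the long black handle (points to the robot's left). Lid 232 mm in diameter, its flat top at z = 122 mm. Lid handle: 36 mm wide, from 94 to 288 mm along x, top at z = 134 mm. Helper handle on the far side, to 152 mm. Steel hexagon nut at (30, -58) mm, top z = 131 mm: not used.
- vent_top (a point): Centre of the top of the steam-release button: round steel cap, 26 mm in diameter, in a black housing (54 mm in diameter, top at z = 129 mm) in the middle of the lid. At rest the cap's top is at z = 137 mm in the cooker's frame; the point moves with the cap.
- vent_button (a joint): Travel of the steam-release button, m: 0 up, 0.005 fully down. It is pressed straight down and springs back by itself: about 1.2 N to start, 4.2 N at the bottom.
- pin_top (a point): Centre of the top of the pressure pin: plain steel pin, 9 mm in diameter, in a steel collar (21 mm in diameter, top at z = 127 mm) on the lid at (30, 58) mm in the cooker's frame. Raised, its top is at about z = 133 mm; the point moves with the pin.
- pressure_pin (a joint): Travel of the pressure pin, m: 0 fully raised (it starts within 1 mm of that), 0.0055 fully down, where its top is within 0.5 mm of the collar's. It slides straight down against about 1.2 N of friction and stays where it is left.
- slide_face (a point): Centre of the pot-side face of the lock slide's ridge: grey, 14 mm long, 24 mm wide, 12 mm high, on top of the long handle. The face looks along -x of the cooker; the point is 7 mm above the handle's top, 178 mm out along x when locked, and moves with the slide. Between lid and ridge the handle's top is bare for 60 mm.
- lock_slide (a joint): Travel of the lock slide, m: 0 locked (it starts within 2 mm of that), 0.016 fully unlocked, away from the pot along +x of the cooker. Friction about 2.5 N; it stays where it is left.
- salt_mill: Loose wooden salt mill, 59 mm in diameter, 155 mm tall, standing about 0.18 m from the cooker's centre, behind it. Origin: centre of its underside, z up. Not to be moved.
- spice_jar: Loose spice jar with a screw cap, 45 mm in diameter, 106 mm tall, standing about 0.19 m from the cooker's centre, behind and to the right. Origin: centre of its underside, z up. Not to be moved.
- wooden_spoon: Loose wooden spoon, 310 x 47 x 14 mm, lying on the hob to the right, along its own x. Origin: centre of its underside. Not to be moved.
- timer: Loose kitchen timer, 64 mm in diameter, 40 mm tall, on the worktop to the right of the hob. Origin: centre of its underside. Not to be moved.
- mug: Loose mug with a handle, 82 x 114 x 91 mm, on the worktop to the right of the hob. Origin: centre of its underside. Not to be moved.

How it is judged:
On the way, in this order (a step that is already met when the one before it is completed fails the run):
1. the steam-release button is held down (at least 3.5 of its 5 mm) for one second (value of joint vent_button above 0.0035 m), for 1 s.
2. then, with the button up again, the pressure pin is pressed level with its collar (at least 4.3 of its 5.5 mm) (value of joint pressure_pin above 0.0043 m and value of joint vent_button below 0.0015 m), for 0.1 s.
3. then the lock slide is pushed out to its stop (at least 13.5 of its 16 mm) (value of joint lock_slide above 0.0135 m), for 0.2 s.
At the end, for the whole second after the job is handed in: Lock slide at its stop (13.5 of 16 mm or more), pressure pin down (4.3 of 5.5 mm or more), release button up (within 1 mm); cooker at rest, flat on the hob; cooker, salt mill, spice jar, spoon, timer and mug all within 20 mm of where they started (value of joint lock_slide above 0.0135 m and value of joint pressure_pin above 0.0043 m and value of joint vent_button below 0.001 m and distance of each of cooker, salt_mill, spice_jar, wooden_spoon, timer, mug from where it was at the start of the episode below 0.02 m and angle between cooker's own z axis and vertical below 0.03 rad and height (world z) of cooker below 0.004 m and linear speed of cooker below 0.01 m/s); the robot touches nothing.
It fails at once if the cooker is pressed or pushed with more than 25 N (contact force between any of the fingers, the arm and cooker above 25 N).
It fails at once if the lock slide is pushed (6 mm or more) while the pressure pin is still up (value of joint lock_slide above 0.006 m and value of joint pressure_pin below 0.003 m).
It fails at once if the cooker is lifted 8 mm, tilted 5 degrees or shoved 30 mm (height (world z) of cooker above 0.008 m or angle between cooker's own z axis and vertical above 0.087 rad or distance of cooker from where it was at the start of the episode above 0.03 m).
It fails at once if the salt mill, spice jar, spoon, timer or mug is moved 30 mm (distance of any of salt_mill, spice_jar, wooden_spoon, timer, mug from where it was at the start of the episode above 0.03 m).
It also fails if it takes over 51 s, if anything falls off the work surface, if the arm or the gripper's body presses on something with over 40 N, if the wrist force passes 120 N, or if a joint passes its speed limit or range.

ROBOT

A 6-joint arm with a two-finger parallel gripper is mounted at the origin on a cart in front of the work surface, level with it; the furniture and walls round the work are solid. World frame = base frame: x ahead of the robot, y to its left, z up, the work surface at z = 0. Lengths are in m, angles in rad, forces in N, time in s.
With the tool pointing down it reaches from about 0.425 to 0.95 m from the base axis. Payload 14.7 kg.
Tool frame: the origin (TCP) lies midway between the tips of the shut fingers; the grasp point (between the pads) lies 19 mm behind it; z points along the fingers, y is the line along which they close (so a half turn about z gives the same grasp; the last joint's range is limited). The gripper opens to 85 mm and grips with 20 to 120 N. Pads are 22 mm wide; open, the fingers measure 114 mm over their backs; the gripper's body (76 mm by 85 mm) begins 54 mm behind the grasp point. The pads swing forward as they close: fully open they stand 13 mm farther back than shut.
Start: joints at [1.298, 0.48, 1.596, -0, 1.065, -0.047], TCP at [0.146, 0.633, 0.231] pointing down, gripper open.
Joint ranges: [-2.75, 2.75], [-0.82, 2.05], [0.23, 2.67], [-1.56, 4.7], [0.09, 2.69], [-2.92, 2.92]. Speed limits (rad/s): [1.89, 1.89, 2.39, 3.01, 3.01, 3.01].

INTERFACE

Orientations are given as a unit quaternion [w, x, y, z].
In Python, from station import bot, viewer, job gives the robot as it stands (bot), with the cameras (viewer) and the job (job).
- The arm moves only by the tool shift_gripper, called after "Call:" by a JSON object that holds its "op" and its "data". Schema: {"type":"object","properties":{"increments":{"type":"array","items":{"type":"array","items":{"type":"array","items":{"type":"number"},"minItems":6,"maxItems":6},"minItems":1,"maxItems":20},"minItems":1,"maxItems":1},"jaw":{"type":"number"},"grip_n":{"type":"number"},"only":{"type":"string"},"quiet":{"type":"boolean"},"lines":{"type":"string"}},"required":["increments"],"additionalProperties":false}. increments is a list that holds a single list of rows (three levels of brackets), with 1 to 20 rows, each of 6 numbers: dx, dy, dz in normalised numbers (1 is 0.8 m), then a rotation vector rx, ry, rz in a scale on which 1.0 is pi rad; each row shifts and turns the commanded pose from where the row before left it, along the tool's axes as they then stand; what a row does not reach is not made up. A row lasts 1/12 s, in which the tool goes at most 0.0417 m and 0.125 rad, less where a joint would pass 70% of its speed; a pose out of reach is approached as far as the arm can. jaw is the opening from 0.0 (shut) to 1.0 (fully open), set as the call begins (left out keeps the last). The fingers move at their own pace and stop on an object; grip_n is the grip in N (left out, the last holds). Time passes only in rows, so rows that do not move let the fingers close. The tool returns the time, the measured TCP pose, the force, the opening and the grip force at its end. only (a regular expression) keeps the lines of the reply that match it, lines (a string "A,B") keeps lines A to B, and quiet returns only ok. Input that does not fit is refused with a message, and nothing moves.
- bot.get_state(): the state, without advancing time (a new reading comes with each control period).
- viewer.snapshot(name): name is "side" or "top" or "wrist"; returns the picture (420x560x3 uint8, red, green, blue); there is no depth.
- viewer.camera_info(name): a dict with "fx", "fy", "cx", "cy" (pixels), "extrinsics" (4x4, takes a point from camera to world coordinates); the wrist camera has in their place "mount" (4x4, takes a point from camera to tool coordinates, whose origin is the TCP and whose axes are the flange's). Camera axes: x right, y down, z forward; pixel columns grow to the right and rows downward; lengths in m; the calibration is good to about 2 mm. A picture is of the moment at which its call begins: read the wrist's pose just before it. camera_info takes no time and is no camera call.
- job.sign_off(): hands the job in; it is judged then, once.
The state is a dict: "clock": time; "q": joint angles; "qvel": joint speeds; "tau": joint torques, N m; "tcp_pos": TCP position; "orientation": TCP orientation; "ft_force": force on the tool from outside, world axes, zero at the start; "wrist_torque": the same for the moment, N m; "width": opening from 0.0 (shut) to 1.0 (fully open); "gripper_force": force on a finger pad.
Only numpy, scipy, OpenCV 4.12 (cv2) and the standard library are available. Lean on these libraries where they do the work, as an engineer would, in place of code of your own. Each camera call takes 0.05 s, during which the arm holds its last target. There are 200 camera calls.

## Working session

There is one attempt and no reset: what is moved stays moved. The work goes in short steps, Python scripts to look and compute and a tool call to move; the robot and the scene stay as the last step left them, time stands still between calls to the robot, and variables do not carry over. Pictures are saved under pics/ and viewed, at most 10 in all, crops included, and the job is handed in when it is done.

```bash
ls; mkdir -p pics; python3 - <<'E'
from station import bot, viewer, job
import cv2,numpy as np
np.set_printoptions(precision=4,suppress=True)
s=bot.get_state();print(s)
for n in("top","side","wrist"):
    im=viewer.snapshot(n);cv2.imwrite(f"pics/{n}0.png",im[:,:,::-1]);c=viewer.camera_info(n)
    for k,v in c.items():print(n,k,np.array(v))
E
```

```text
pics
station.py
{'clock': 0.0, 'q': array([ 1.2984,  0.4808,  1.5969, -0.    ,  1.0651, -0.0466]), 'qvel': array([ 0.0001,  0.0016, -0.0003,  0.0014,  0.001 , -0.0025]), 'tau': array([ -0.0018, -95.0664, -43.0192,  -0.0002,   0.0126,  -0.    ]), 'tcp_pos': array([0.1454, 0.6331, 0.2307]), 'orientation': array([-0.0001,  0.1126,  0.9936, -0.0006]), 'ft_force': array([-0.4811,  0.1935, -0.067 ]), 'wrist_torque': array([-0.0129,  0.03  , -0.0271]), 'gripper_force': 0.0, 'width': 0.9994191967441243}
top fx 407.7625869796034
top fy 407.7625869796034
top cx 281.6650202116204
top cy 208.99314849323292
top extrinsics [[ 0.0238 -0.9889  0.1465  0.38  ]
 [-0.9995 -0.0262 -0.0148 -0.1752]
 [ 0.0185 -0.1461 -0.9891  1.4769]
 [ 0.      0.      0.      1.    ]]
side fx 497.42723507593854
side fy 497.42723507593854
side cx 277.92757507856714
side cy 205.49460876965344
side extrinsics [[ 0.991  -0.0981  0.0906  0.4409]
 [-0.1329 -0.6627  0.737  -1.3105]
 [-0.0122 -0.7424 -0.6698  1.1482]
 [ 0.      0.      0.      1.    ]]
wrist fx 350.57910114537344
wrist fy 350.57910114537344
wrist cx 278.8125589543333
wrist cy 208.02728866534244
wrist mount [[ 0.0006 -0.9558 -0.2941  0.0753]
 [ 1.      0.0002  0.0012 -0.0013]
 [-0.001  -0.2941  0.9558 -0.1419]
 [ 0.      0.      0.      1.    ]]
```

View pics/top0.png

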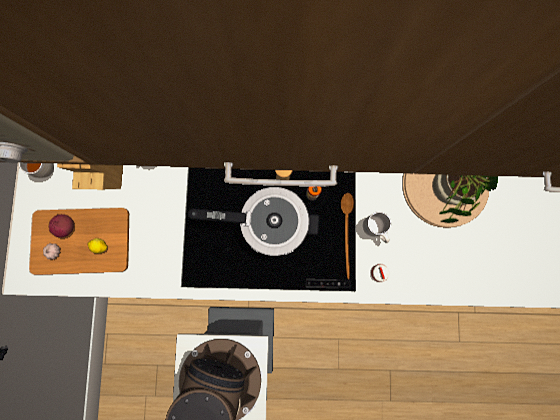

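View pics/side0.png

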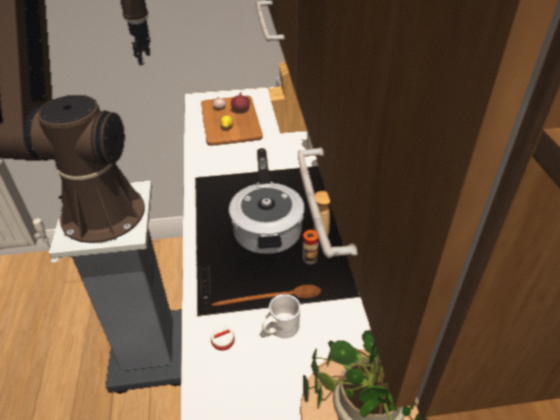

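The top view shows the cooker at about (275,221), its handle running left to (190,214). The overhead cabinet's handle bar is behind it at row 180, and the mug, spoon and timer stand to the right. Next I enlarge the cooker.

```bash
python3 - <<'E'
import cv2
im=cv2.imread("pics/top0.png")[180:265,185:325]
a=cv2.resize(im,(784,476),interpolation=cv2.INTER_CUBIC)
cv2.imwrite("pics/topc.png",a)
E
```

```text
(no output)
```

View pics/topc.png

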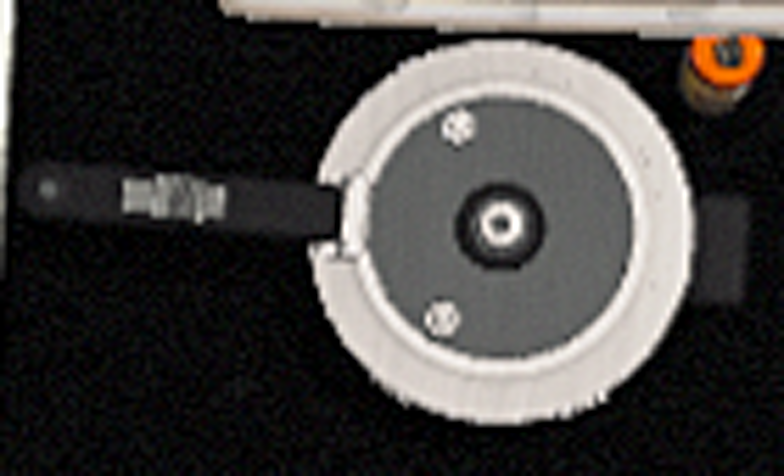

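In the enlarged crop (x5.6) the button is at (501,223), the pin on the near side at (442,319), the nut at (458,127), the ridge at about (180,197) and the handle tip at about (22,187). I turn these into positions.

```bash
cat > h.py <<'E'
import numpy as np,cv2
from scipy.spatial.transform import Rotation as R
from station import bot, viewer, job
np.set_printoptions(precision=4,suppress=True)
def pose(s):
    T=np.eye(4);w,x,y,z=s["orientation"];T[:3,:3]=R.from_quat([x,y,z,w]).as_matrix();T[:3,3]=s["tcp_pos"];return T
def ray(name,u,v,z,T=None):
    c=viewer.camera_info(name);E=np.array(c["extrinsics"]) if name!="wrist" else T@np.array(c["mount"])
    d=E[:3,:3]@[(u-c["cx"])/c["fx"],(v-c["cy"])/c["fy"],1];o=E[:3,3]
    return o+d*(z-o[2])/d[2]
def goto(p,yaw=None):
    "tool-frame shift to world point p"
    T=pose(bot.get_state());return T[:3,:3].T@(np.array(p)-T[:3,3])
E
python3 - <<'E'
from h import *
f=lambda u,v,z:ray("top",185+(u+.5)/5.6-.5,180+(v+.5)/5.6-.5,z)
P=dict(b=f(501,223,.137),pin=f(442,319,.133),nut=f(458,127,.131),ridge=f(180,197,.146),tip=f(22,187,.134))
for k,v in P.items():print(k,v)
b=P['b'];d=P['tip']-b;y=np.arctan2(d[1],d[0]);print(y,np.hypot(*d[:2]))
n=P['nut']-P['pin'];yy=np.arctan2(n[1],n[0])+np.pi/2;print("yaw from pins",yy,np.hypot(*n[:2]))
for yaw in(y,yy):
  c,s=np.cos(yaw),np.sin(yaw)
  for q in((30,58),(30,-58),(178,0),(288,0)):print(q,b[:2]+np.array([[c,-s],[s,c]])@q/1000)
print(pose(bot.get_state())[:3,:3])
E
```

```text
b [ 0.5429 -0.171   0.137 ]
pin [ 0.4856 -0.1378  0.133 ]
nut [ 0.6007 -0.1438  0.131 ]
ridge [0.5523 0.0175 0.146 ]
tip [0.5573 0.1126 0.134 ]
1.5199943497752593 0.28397117078166667
yaw from pins 1.5185785475598736 0.11521086060454888
(30, 58) [ 0.4865 -0.1381]
(30, -58) [ 0.6024 -0.144 ]
(178, 0) [0.552  0.0068]
(288, 0) [0.5575 0.1167]
(30, 58) [ 0.4866 -0.138 ]
(30, -58) [ 0.6024 -0.144 ]
(178, 0) [0.5522 0.0068]
(288, 0) [0.5579 0.1166]
[[-0.9746  0.2239 -0.0002]
 [ 0.2239  0.9746 -0.0009]
 [ 0.     -0.0009 -1.    ]]
```

The pin spacing (115 mm against 116) and the handle length (284 against 288) both fit, and the two yaw estimates agree at 1.519. Next I check how high the cabinet handle is, then shut the gripper and move above the cooker, turned to line up with it.

The manual's scale: shifts go in shares of 0.8 m and turns go in shares of pi rad. Converting my numbers, -0.03 m / 0.8 = -0.0375, -0.0173 m / 0.8 = -0.0216, -0.087 rad / 3.1416 = -0.0277.

```bash
python3 - <<'E'
from h import *
P=[];x=[]
for n,u,v in(("top",335,182),("side",342,251)):
    c=viewer.camera_info(n);E=np.array(c["extrinsics"]);K=np.array([[c["fx"],0,c["cx"]],[0,c["fy"],c["cy"]],[0,0,1]])
    P.append(K@np.linalg.inv(E)[:3]);x.append(np.array([[u],[v]],float))
X=cv2.triangulatePoints(P[0],P[1],x[0],x[1]).ravel();print(X[:3]/X[3])
E
```

```text
[ 0.7155 -0.3806  0.1014]
```

Call:
{"op": "shift_gripper", "data": {"increments": [[[-0.0375, -0.0216, 0, 0, 0, 0], [-0.0375, -0.0216, 0, 0, 0, 0], [-0.0375, -0.0216, 0, 0, 0, 0], [-0.0375, -0.0216, 0, 0, 0, 0], [-0.0375, -0.0216, 0, 0, 0, 0], [-0.0375, -0.0216, 0, 0, 0, 0], [-0.0375, -0.0216, 0, 0, 0, 0], [-0.0375, -0.0216, 0, 0, 0, 0], [-0.0375, -0.0216, 0, 0, 0, 0], [-0.0375, -0.0216, 0, 0, 0, 0], [-0.0375, -0.0216, 0, 0, 0, 0], [-0.0375, -0.0216, 0, 0, 0, 0], [0, 0, 0, 0, 0, -0.0277], [0, 0, 0, 0, 0, -0.0277]]], "jaw": 0.0, "grip_n": 20}}

```text
clock: 1.32
tcp_pos: [0.4513, 0.3489, 0.2311]
orientation: [-0.0, 0.026, 1.0, -0.0]
ft_force: [-1.0, -0.1, 0.7]
width: -0.0
gripper_force: 0.0
```

Call:
{"op": "shift_gripper", "data": {"increments": [[[-0.01, -0.0419, 0, 0, 0, 0], [-0.01, -0.0419, 0, 0, 0, 0], [-0.01, -0.0419, 0, 0, 0, 0], [-0.01, -0.0419, 0, 0, 0, 0], [-0.01, -0.0419, 0, 0, 0, 0], [-0.01, -0.0419, 0, 0, 0, 0], [-0.01, -0.0419, 0, 0, 0, 0], [-0.01, -0.0419, 0, 0, 0, 0], [-0.01, -0.0419, 0, 0, 0, 0], [-0.01, -0.0419, 0, 0, 0, 0], [-0.01, -0.0419, 0, 0, 0, 0], [-0.01, -0.0419, 0, 0, 0, 0], [-0.01, -0.0419, 0, 0, 0, 0], [0, 0, 0, 0, 0, 0], [0, 0, 0, 0, 0, 0], [0, 0, 0, 0, 0, 0]]]}}

```text
clock: 2.65
tcp_pos: [0.5308, -0.0896, 0.2311]
orientation: [-0.0, 0.026, 1.0, 0.0]
ft_force: [0.2, 0.2, -0.3]
width: 0.005
gripper_force: 0.0
```

```bash
python3 - <<'E'
from h import *
s=bot.get_state();T=pose(s);im=viewer.snapshot("wrist")
cv2.imwrite("pics/w1.png",cv2.resize(im[:,:,::-1],(784,588),interpolation=cv2.INTER_CUBIC));np.save("T1.npy",T)
print(T)
E
```

```text
[[-0.9986  0.0527 -0.0007  0.5308]
 [ 0.0527  0.9986  0.0004 -0.0896]
 [ 0.0007  0.0003 -1.      0.2311]
 [ 0.      0.      0.      1.    ]]
```

View pics/w1.png

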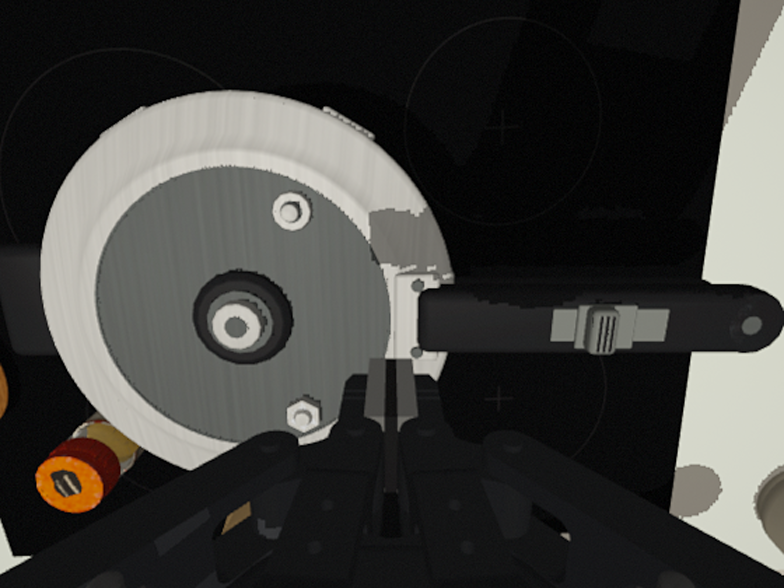

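The wrist view (x1.4; up is the near side) shows the cap at (236,326), the pin in its round collar at (290,212), the hexagon nut at (302,414), and the ridge at (586–619, 331) with its pot-side edge at u≈587. The shut fingertips are about at (390,375).

```bash
python3 - <<'E'
from h import *
T=np.load("T1.npy")
f=lambda u,v,z:ray("wrist",(u+.5)/1.4-.5,(v+.5)/1.4-.5,z,T)
b=f(236,326,.137);p=f(290,211.5,.133);n=f(302,414,.131);r=f(587,331,.146);t=f(783,318,.134)
print(b,p,n,r,t)
for q in(n-p,t-b,r-b,p-b):print(np.hypot(*q[:2]),np.arctan2(q[1],q[0]))
print("to button",goto([*b[:2],.137]))
print("tip thickness m/px at TCP: finger px 365..415", [ray("wrist",u/1.4,370/1.4,.2311,T) for u in(347,365,390,415,437)])
E
```

```text
[ 0.5423 -0.1707  0.137 ] [ 0.4859 -0.1372  0.133 ] [ 0.5987 -0.1436  0.131 ] [0.5508 0.0061 0.146 ] [0.5539 0.1121 0.134 ]
0.11297164571058661 -0.05638541728637419
0.2830547530570174 1.5296812019915362
0.1769699259942283 1.5227224811409217
0.06558058284156376 2.6063862571953633
to button [-0.0157 -0.0809  0.0941]
tip thickness m/px at TCP: finger px 365..415 [array([ 0.5245, -0.1042,  0.2311]), array([ 0.5248, -0.0985,  0.2311]), array([ 0.5252, -0.0905,  0.2311]), array([ 0.5256, -0.0826,  0.2311]), array([ 0.526 , -0.0756,  0.2311])]
```

Both cameras agree to within 2 mm, and the 177 mm to the ridge face fits the 178 given. I move over the button and down to 0.14.

In the tool's units: -0.0203 m / 0.8 = -0.0254, -0.004 m / 0.8 = -0.005.

Call:
{"op": "shift_gripper", "data": {"increments": [[[-0.005, -0.0254, 0, 0, 0, 0], [-0.005, -0.0254, 0, 0, 0, 0], [-0.005, -0.0254, 0, 0, 0, 0], [-0.005, -0.0254, 0, 0, 0, 0], [0, 0, 0.025, 0, 0, 0], [0, 0, 0.025, 0, 0, 0], [0, 0, 0.025, 0, 0, 0], [0, 0, 0.025, 0, 0, 0], [0, 0, 0.0075, 0, 0, 0], [0, 0, 0.0063, 0, 0, 0], [0, 0, 0, 0, 0, 0], [0, 0, 0, 0, 0, 0]]]}}

```text
clock: 3.7
tcp_pos: [0.5435, -0.1714, 0.1411]
orientation: [0.0, 0.026, 1.0, -0.0]
ft_force: [-0.2, -0.4, 0.1]
width: 0.0
gripper_force: 0.0
```

Call:
{"op": "shift_gripper", "data": {"increments": [[[0, 0, 0.0025, 0, 0, 0], [0, 0, 0.0013, 0, 0, 0], [0, 0, 0.0013, 0, 0, 0], [0, 0, 0.0013, 0, 0, 0], [0, 0, 0, 0, 0, 0], [0, 0, 0, 0, 0, 0]]]}}

```text
clock: 4.2
tcp_pos: [0.5433, -0.1718, 0.1355]
orientation: [0.0, 0.026, 1.0, -0.0]
ft_force: [1.4, 0.3, 1.5]
width: -0.0
gripper_force: 0.9
```

In the tool's units: 0.001 m / 0.8 = 0.0013, 0.0007 m / 0.8 = 0.0009.

Call:
{"op": "shift_gripper", "data": {"increments": [[[0, 0, 0.0013, 0, 0, 0], [0, 0, 0.0013, 0, 0, 0], [0, 0, 0.0009, 0, 0, 0], [0, 0, 0, 0, 0, 0], [0, 0, 0, 0, 0, 0]]]}}

```text
clock: 4.62
tcp_pos: [0.5432, -0.1717, 0.1327]
orientation: [0.0, 0.026, 1.0, -0.0]
ft_force: [2.3, -0.4, 3.5]
width: -0.001
gripper_force: 1.8
```

Call:
{"op": "shift_gripper", "data": {"increments": [[[0, 0, 0.0006, 0, 0, 0], [0, 0, 0.0006, 0, 0, 0], [0, 0, 0, 0, 0, 0], [0, 0, 0, 0, 0, 0], [0, 0, 0, 0, 0, 0]]]}}

```text
clock: 5.03
tcp_pos: [0.5432, -0.1717, 0.1319]
orientation: [0.0, 0.026, 1.0, -0.0]
ft_force: [2.0, 0.3, 8.5]
width: -0.002
gripper_force: 4.3
```

The force rises to 8.5 N at 5 mm of travel, so the button is at its stop. I hold for two seconds, lift off and move over the pin.

Call:
{"op": "shift_gripper", "data": {"increments": [[[0, 0, 0, 0, 0, 0], [0, 0, 0, 0, 0, 0], [0, 0, 0, 0, 0, 0], [0, 0, 0, 0, 0, 0], [0, 0, 0, 0, 0, 0], [0, 0, 0, 0, 0, 0], [0, 0, 0, 0, 0, 0], [0, 0, 0, 0, 0, 0], [0, 0, 0, 0, 0, 0], [0, 0, 0, 0, 0, 0], [0, 0, 0, 0, 0, 0], [0, 0, 0, 0, 0, 0], [0, 0, 0, 0, 0, 0], [0, 0, 0, 0, 0, 0], [0, 0, 0, 0, 0, 0], [0, 0, 0, 0, 0, 0], [0, 0, 0, 0, 0, 0], [0, 0, 0, 0, 0, 0], [0, 0, 0, 0, 0, 0], [0, 0, 0, 0, 0, 0]]]}}

```text
clock: 6.7
tcp_pos: [0.5432, -0.1717, 0.132]
orientation: [0.0, 0.026, 1.0, -0.0]
ft_force: [1.2, 0.3, 8.4]
width: -0.001
gripper_force: 4.3
```

Call:
{"op": "shift_gripper", "data": {"increments": [[[0, 0, -0.0063, 0, 0, 0], [0, 0, -0.0125, 0, 0, 0], [0, 0, -0.0125, 0, 0, 0], [0.0245, 0.013, 0, 0, 0, 0], [0.0245, 0.013, 0, 0, 0, 0], [0.0245, 0.013, 0, 0, 0, 0], [0, 0, 0, 0, 0, 0], [0, 0, 0.0125, 0, 0, 0], [0, 0, 0.0088, 0, 0, 0], [0, 0, 0, 0, 0, 0], [0, 0, 0, 0, 0, 0], [0, 0, 0, 0, 0, 0]]]}}

```text
clock: 7.7
tcp_pos: [0.4862, -0.1377, 0.1393]
orientation: [-0.0, 0.026, 1.0, 0.0]
ft_force: [-0.5, 0.4, 0.8]
width: -0.0
gripper_force: 0.0
```

In the tool's units: 0.002 m / 0.8 = 0.0025, 0.001 m / 0.8 = 0.0013.

Call:
{"op": "shift_gripper", "data": {"increments": [[[0, 0, 0.0025, 0, 0, 0], [0, 0, 0.0025, 0, 0, 0], [0, 0, 0.0025, 0, 0, 0], [0, 0, 0.0013, 0, 0, 0], [0, 0, 0.0013, 0, 0, 0], [0, 0, 0.0013, 0, 0, 0], [0, 0, 0.0013, 0, 0, 0], [0, 0, 0, 0, 0, 0], [0, 0, 0, 0, 0, 0], [0, 0, 0, 0, 0, 0]]]}}

```text
clock: 8.53
tcp_pos: [0.4859, -0.1374, 0.1296]
orientation: [0.0, 0.026, 1.0, -0.0]
ft_force: [0.1, -0.2, -0.3]
width: -0.002
gripper_force: 0.0
```

Call:
{"op": "shift_gripper", "data": {"increments": [[[0, 0, 0.0013, 0, 0, 0], [0, 0, 0.001, 0, 0, 0], [0, 0, 0, 0, 0, 0], [0, 0, 0, 0, 0, 0], [0, 0, 0, 0, 0, 0]]]}}

```text
clock: 8.95
tcp_pos: [0.4858, -0.1374, 0.1278]
orientation: [-0.0, 0.026, 1.0, 0.0]
ft_force: [0.3, 0.4, 0.1]
width: -0.001
gripper_force: 0.0
```

No clear force yet, so I go down further to feel the stop.

Call:
{"op": "shift_gripper", "data": {"increments": [[[0, 0, 0.0006, 0, 0, 0], [0, 0, 0, 0, 0, 0], [0, 0, 0, 0, 0, 0], [0, 0, 0, 0, 0, 0]]]}}

```text
clock: 9.28
tcp_pos: [0.4858, -0.1374, 0.1273]
orientation: [-0.0, 0.026, 1.0, 0.0]
ft_force: [0.0, 0.9, 1.5]
width: 0.002
gripper_force: 0.9
```

Call:
{"op": "shift_gripper", "data": {"increments": [[[0, 0, 0.0006, 0, 0, 0], [0, 0, 0, 0, 0, 0], [0, 0, 0, 0, 0, 0], [0, 0, 0, 0, 0, 0]]]}}

```text
clock: 9.62
tcp_pos: [0.4859, -0.1375, 0.1272]
orientation: [0.0, 0.026, 1.0, -0.0]
ft_force: [-2.2, 0.4, 11.1]
width: 0.001
gripper_force: 5.1
```

The stop is felt at z = 0.127, level with the collar. I lift, move above the bare stretch of the handle and take one look at the pin and ridge.

In the tool's units: 0.0235 m / 0.8 = 0.0294, -0.0117 m / 0.8 = -0.0146.

Call:
{"op": "shift_gripper", "data": {"increments": [[[0, 0, -0.0125, 0, 0, 0], [0, 0, -0.025, 0, 0, 0], [0, 0, -0.025, 0, 0, 0], [-0.0146, 0.0294, 0, 0, 0, 0], [-0.0146, 0.0294, 0, 0, 0, 0], [-0.0146, 0.0294, 0, 0, 0, 0], [-0.0146, 0.0294, 0, 0, 0, 0], [-0.0146, 0.0294, 0, 0, 0, 0], [0, 0, 0, 0, 0, 0], [0, 0, 0, 0, 0, 0], [0, 0, 0, 0, 0, 0]]]}}

```text
clock: 10.53
tcp_pos: [0.55, -0.0233, 0.177]
orientation: [-0.0, 0.026, 1.0, -0.0]
ft_force: [-0.3, 0.4, -0.4]
width: 0.001
gripper_force: 0.0
```

```bash
python3 - <<'E'
from h import *
s=bot.get_state();T=pose(s);im=viewer.snapshot("wrist")
cv2.imwrite("pics/w2.png",cv2.resize(im[:,:,::-1],(784,588),interpolation=cv2.INTER_CUBIC));np.save("T2.npy",T)
E
```

```text
(no output)
```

View pics/w2.png

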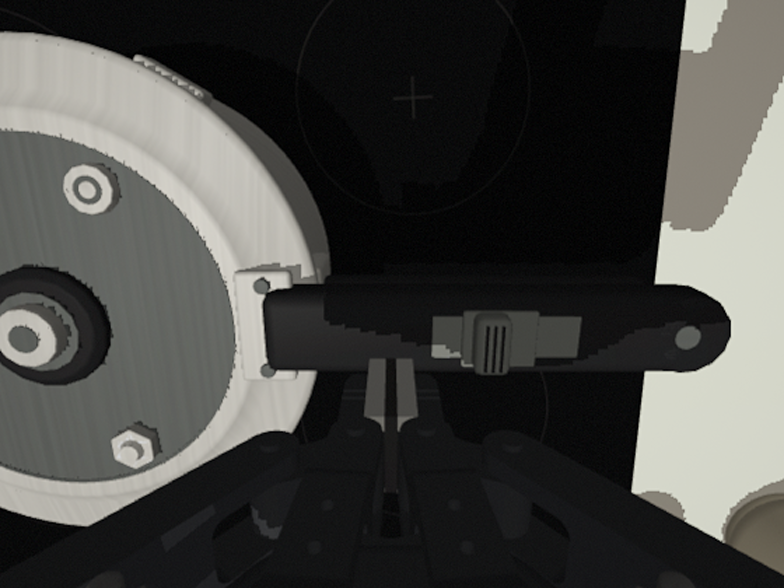

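The pin at (87,190) now lies flush in its collar and the button at (28,337) is up. The ridge is at (474–512, 312–374), with bare handle under the fingertips at (390,360).

In the tool's units: 0.01 m / 0.8 = 0.0125, 0.006 m / 0.8 = 0.0075.

```bash
python3 - <<'E'
from h import *
T=np.load("T2.npy")
f=lambda u,v,z:ray("wrist",(u+.5)/1.4-.5,(v+.5)/1.4-.5,z,T)
for n,q in dict(face=f(476,343,.146),end=f(509,343,.146),b=f(28,337,.137),p=f(87,190,.1275)).items():print(n,q,T[:3,:3].T@(q-T[:3,3]))
E
```

```text
face [0.55   0.0083 0.146 ] [0.0017 0.0316 0.031 ]
end [0.5506 0.0209 0.146 ] [0.0017 0.0441 0.031 ]
b [ 0.5422 -0.1687  0.137 ] [ 0.0004 -0.1456  0.04  ]
p [ 0.4869 -0.1376  0.1275] [ 0.0572 -0.1174  0.0495]
```

Call:
{"op": "shift_gripper", "data": {"increments": [[[0, 0, 0.0125, 0, 0, 0], [0, 0, 0.0125, 0, 0, 0], [0, 0, 0.0125, 0, 0, 0], [0, 0, 0.0075, 0, 0, 0], [0, 0, 0.0031, 0, 0, 0], [0, 0, 0, 0, 0, 0], [0, 0, 0, 0, 0, 0]]]}}

```text
clock: 11.17
tcp_pos: [0.5503, -0.0232, 0.1381]
orientation: [-0.0, 0.026, 1.0, 0.0]
ft_force: [0.7, -0.1, -0.4]
width: -0.001
gripper_force: 0.0
```

In the tool's units: 0.004 m / 0.8 = 0.005, 0.002 m / 0.8 = 0.0025.

Call:
{"op": "shift_gripper", "data": {"increments": [[[0, 0.005, 0, 0, 0, 0], [0, 0.005, 0, 0, 0, 0], [0, 0.005, 0, 0, 0, 0], [0, 0.0025, 0, 0, 0, 0], [0, 0.0025, 0, 0, 0, 0], [0, 0.0025, 0, 0, 0, 0], [0, 0.0025, 0, 0, 0, 0], [0, 0, 0, 0, 0, 0], [0, 0, 0, 0, 0, 0]]]}}

```text
clock: 11.92
tcp_pos: [0.5514, -0.0031, 0.1383]
orientation: [0.0, 0.026, 1.0, -0.0]
ft_force: [0.8, 0.7, 0.4]
width: -0.004
gripper_force: 0.0
```

Call:
{"op": "shift_gripper", "data": {"increments": [[[0, 0.0019, 0, 0, 0, 0], [0, 0.0019, 0, 0, 0, 0], [0, 0.0019, 0, 0, 0, 0], [0, 0.0019, 0, 0, 0, 0], [0, 0, 0, 0, 0, 0], [0, 0, 0, 0, 0, 0]]]}}

```text
clock: 12.42
tcp_pos: [0.5518, 0.003, 0.1383]
orientation: [0.0, 0.026, 1.0, 0.0]
ft_force: [0.3, -1.1, -0.4]
width: 0.002
gripper_force: 0.4
```

Call:
{"op": "shift_gripper", "data": {"increments": [[[0, 0.0019, 0, 0, 0, 0], [0, 0.0019, 0, 0, 0, 0], [0, 0.0013, 0, 0, 0, 0], [0, 0, 0, 0, 0, 0], [0, 0, 0, 0, 0, 0]]]}}

```text
clock: 12.83
tcp_pos: [0.5519, 0.007, 0.1383]
orientation: [-0.0, 0.026, 1.0, 0.0]
ft_force: [-0.4, -0.1, -0.5]
width: 0.003
gripper_force: 0.4
```

In the tool's units: 0.0015 m / 0.8 = 0.0019.

Call:
{"op": "shift_gripper", "data": {"increments": [[[0, 0.0019, 0, 0, 0, 0], [0, 0.0019, 0, 0, 0, 0], [0, 0, 0, 0, 0, 0], [0, 0, 0, 0, 0, 0]]]}}

```text
clock: 13.17
tcp_pos: [0.5521, 0.01, 0.1383]
orientation: [-0.0, 0.026, 1.0, 0.0]
ft_force: [0.6, -1.0, 0.3]
width: -0.003
gripper_force: 0.4
```

Call:
{"op": "shift_gripper", "data": {"increments": [[[0, 0.0013, 0, 0, 0, 0], [0, 0.0013, 0, 0, 0, 0], [0, 0, 0, 0, 0, 0], [0, 0, 0, 0, 0, 0]]]}}

```text
clock: 13.5
tcp_pos: [0.5522, 0.0116, 0.1383]
orientation: [-0.0, 0.026, 1.0, -0.0]
ft_force: [0.1, -4.6, -0.5]
width: 0.005
gripper_force: 2.4
```

Call:
{"op": "shift_gripper", "data": {"increments": [[[0, 0.0013, 0, 0, 0, 0], [0, 0, 0, 0, 0, 0], [0, 0, 0, 0, 0, 0]]]}}

```text
clock: 13.75
tcp_pos: [0.5522, 0.012, 0.1383]
orientation: [-0.0, 0.026, 1.0, -0.001]
ft_force: [0.2, -11.9, -1.1]
width: 0.001
gripper_force: 5.5
```

Call:
{"op": "shift_gripper", "data": {"increments": [[[0, 0.0013, 0, 0, 0, 0], [0, 0, 0, 0, 0, 0], [0, 0, 0, 0, 0, 0]]]}}

```text
clock: 14.0
tcp_pos: [0.5521, 0.0128, 0.1382]
orientation: [-0.0, 0.026, 1.0, -0.001]
ft_force: [-1.1, -14.1, -1.6]
width: -0.0
gripper_force: 6.4
```

The force climbs sharply at y≈0.0115, so the slide is at its stop. I back off, lift clear and look.

In the tool's units: -0.02 m / 0.8 = -0.025, -0.008 m / 0.8 = -0.01.

Call:
{"op": "shift_gripper", "data": {"increments": [[[0, -0.005, 0, 0, 0, 0], [0, -0.01, 0, 0, 0, 0], [0, -0.01, 0, 0, 0, 0], [0, 0, -0.025, 0, 0, 0], [0, 0, -0.025, 0, 0, 0], [0, 0, -0.025, 0, 0, 0], [0, 0, -0.025, 0, 0, 0], [0, 0, 0, 0, 0, 0], [0, 0, 0, 0, 0, 0], [0, 0, 0, 0, 0, 0]]]}}

```text
clock: 14.83
tcp_pos: [0.5509, -0.0064, 0.2179]
orientation: [-0.0, 0.026, 1.0, 0.0]
ft_force: [-0.4, 0.0, -1.6]
width: 0.004
gripper_force: 0.0
```

```bash
python3 - <<'E'
from h import *
s=bot.get_state();T=pose(s);im=viewer.snapshot("wrist")
cv2.imwrite("pics/w3.png",cv2.resize(im[:,:,::-1],(784,588),interpolation=cv2.INTER_CUBIC));np.save("T3.npy",T)
E
```

```text
(no output)
```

View pics/w3.png

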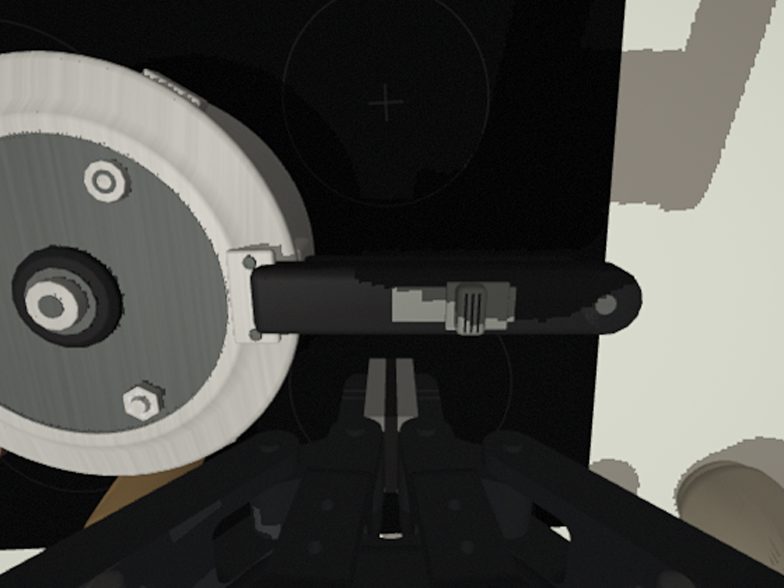

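The plate right of the ridge has vanished and the ridge is at (456–485, 308). The pin (105,181) is flush and the button (50,305) is up. I check the distances.

```bash
python3 - <<'E'
from h import *
T=np.load("T3.npy");T2=np.load("T2.npy")
f=lambda u,v,z,T:ray("wrist",(u+.5)/1.4-.5,(v+.5)/1.4-.5,z,T)
fa=f(457,308,.146,T);b=f(52,306,.137,T);tip=f(641,297,.134,T)
fb=f(476,343,.146,T2);b2=f(28,337,.137,T2);tip2=f(730,329,.134,T2)
print(fa,b,tip);print(fb,b2,tip2)
print("tip-face now/before",np.linalg.norm((tip-fa)[:2]),np.linalg.norm((tip2-fb)[:2]),"face-button",np.linalg.norm((fa-b)[:2]),np.linalg.norm((fb-b2)[:2]))
E
```

```text
[0.5508 0.0233 0.146 ] [ 0.5429 -0.1693  0.137 ] [0.554  0.1137 0.134 ]
[0.55   0.0083 0.146 ] [ 0.5422 -0.1687  0.137 ] [0.5543 0.1129 0.134 ]
tip-face now/before 0.09050118581777765 0.10461141402170358 face-button 0.19279794730710345 0.17719893128909833
```

The slide has moved about 15 mm relative to the pot and reached its stop. The cooker has shifted less than 1 mm, so I hand in.

```bash
python3 -c "
from station import bot, viewer, job
print(job.sign_off())"
```

```text
the job is handed in; nothing more can be done
None
```

I held the button down for over two seconds, pressed the pin level with its collar and pushed the slide out to its stop; the cooker moved less than 1 mm, and the job is handed in (no verdict was returned).

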